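# Lock the tall cup on the grinder base

### The arm

A 6-joint arm with a two-finger parallel gripper is mounted at the origin on a cart in front of the work surface, level with it; the furniture and walls round the work are solid. World frame = base frame: x ahead of the robot, y to its left, z up, the work surface at z = 0. Lengths are in m, angles in rad, forces in N, time in s.
With the tool pointing down it reaches from about 0.35 to 0.775 m from the base axis. Payload 7.3 kg.
Tool frame: the origin (TCP) lies at the very end of the fingers, on their centre line; the grasp point (between the pads) lies 19 mm behind it (pinch_z is the distance from the TCP to the grasp point, in m); z points along the fingers, y is the line along which they close (so a half turn about z gives the same grasp; the last joint's range is limited). The gripper opens to 92 mm and grips with 3 to 60 N. Pads are 19 mm wide; open, the fingers measure 130 mm over their backs; the gripper's body (75 mm by 190 mm) begins 47 mm behind the grasp point.
Start: joints at [1.153, 0.342, 1.524, -0, 1.275, -0.146], TCP at [0.141, 0.506, 0.227] pointing down, gripper open.
Joint ranges: [-2.53, 2.53], [-0.77, 2.02], [0.04, 2.7], [-1, 4.14], [0.28, 2.66], [-3.11, 3.11]. Speed limits (rad/s): [2.57, 2.57, 3.14, 3.14, 3.14, 3.14].

### API

Orientations are given as [roll, pitch, yaw] about the fixed x, y, z axes, in that order (R = Rz(yaw) Ry(pitch) Rx(roll)).
In Python, from cell import * gives the robot as it stands.
- The arm moves only by the tool arm_command, never from a script. Its arguments are lists of equal length, an entry for each row: "fingers": the gripper command: -1 is fully open, 1 is shut, values between are in proportion; "travel": the shift along the tool's x, y, z in m, a list of three; "dr": the turn, a rotation vector about the tool's x, y, z in degrees, a list of three. In form: {"fingers": [fingers, ...], "travel": [[x, y, z], ...], "dr": [[wx, wy, wz], ...]}. A call has 1 to 8 rows; each row is the pose to reach, as a shift and turn from the pose commanded when the call began, along the tool's axes at that moment; what a row does not reach only later rows make up. A row lasts 1/12 s, in which the tool goes at most 41.7 mm and 7.16 degrees, less where a joint would pass 70% of its speed; a pose out of reach is approached as far as the arm can. A call with a gripper value outside its range is refused whole. The fingers move at their own pace and stop on an object; "squeeze" is the grip in N (left out, the last holds). Time passes only in rows, so rows that repeat a pose let the fingers close. It gives the time, the measured TCP pose, the force, the opening and the grip force at its end, in the units of the state.
- observe(): the state, without advancing time (a new reading comes with each control period).
- read_camera(name): name is "side" or "top"; returns a dict with "color" (420x560x3 uint8, blue, green, red), "z_map" (420x560 float32, m along the optical axis (not along the pixel's ray), 0 where there is no reading), "fx", "fy", "cx", "cy" (pixels), "k1" (the pictures are not rectified: a ray, as slopes to the right and down, at radius r is drawn at 1 + k1 r^2 times it, then the intrinsics apply), "R" (3x3) and "t" (3): a world point X has camera coordinates R X + t. Camera axes: x right, y down, z forward; pixel columns grow to the right and rows downward; lengths in m; the calibration is good to about 2 mm. A picture is of the moment at which its call begins.
- hand_in(): hands the job in; it is judged then, once.
The state is a dict: "time": time; "qpos": joint angles; "qvel": joint speeds; "joint_efforts": joint torques, N m; "tool_pos": TCP position; "tool_rot": TCP orientation; "contact_force": force on the tool from outside, world axes, zero at the start; "torque": the same for the moment, N m; "opening": finger opening in m; "grip_force": force on a finger pad.
Only numpy, scipy, OpenCV 4.12 (cv2) and the standard library are available. Lean on these libraries where they do the work, as an engineer would, in place of code of your own. Each camera call takes 0.05 s, during which the arm holds its last target. There are 200 camera calls.

### The job

Put the small grinder together: set the taller of the two steel cups, mouth down, on the white motor base with its two ribs crosswise to the base's ribs so that it drops fully onto the base, then turn it a quarter turn clockwise (seen from above) until its ribs line up with the base's ribs, and let go. Leave the shorter cup where it stands.

Things in the scene. Friction and masses are not known exactly. Their poses are not given: they have to be found in the camera images.
- cup_tall: To be used (mm): steel cup, mouth down, 112 high, closed top. Black open collar (dia 68, lowest 40), cone, then plain round body dia 48 from height 48 up. Two steel ribs on the collar at +x and -x (10 wide, out to radius 39, heights 1-35); behind each, inside the 59 bore, a bayonet tab in to radius 20.5, 18 wide, heights 1-6. Half turn = same. 0.2 kg. Origin: centre of underside, z up.
- cup_short: Not to be used, shorter: steel cup, mouth down, 72 mm high, else the same as the tall one. Origin: centre of underside, z up.
- motor_base: Motor base, fixed to the worktop: white drum, dia 90 mm (100 at the foot), flat shoulder at height 65 on which the cup's collar rests. Black coned boss, dia 32, to height 94, with two lugs at +x and -x: 18 wide, out to radius 25, undersides 10.5 above the shoulder. Black ribs on the drum's side, heights 15-67, in line with the lugs. Origin: centre of underside, z up.
- seat (a point): Centre of the base's shoulder, axes as the base. The cup (4 mm play) drops down over the boss here when its x axis is 48 to 108 degrees counterclockwise from above of the base's x axis (best 80). Turned clockwise from there, with little force, its tabs run under the lugs; locked when the x axes are parallel; a stop halts it 8 degrees beyond.
Things that resemble listed ones, but are neither listed nor needed, are in the scene too. What is shaped like the cup_tall but blue or purple is not meant.

How it is judged:
On the way:
1. the tall cup is down on the base (within 6 mm of its shoulder) with its ribs crosswise (more than 35 degrees from the base's) (horizontal distance between cup_tall and motor_base below 0.01 m and z of cup_tall in the frame of motor_base below 0.071 m and angle between the x axis of cup_tall and the x axis of motor_base, either way round above 0.61 rad), for 0.05 s.
At the end, for the whole second after the job is handed in: The tall cup stands upright (within 6 degrees) and at rest on the base, its collar within 3 mm of the shoulder and its axis within 10 mm of the base's axis, its ribs within 18 degrees of the base's ribs (horizontal distance between cup_tall and motor_base below 0.01 m and z of cup_tall in the frame of motor_base between 0.062 and 0.068 m and angle between the x axis of cup_tall and the x axis of motor_base, either way round below 0.32 rad and angle between cup_tall's own z axis and vertical below 0.1 rad and linear speed of cup_tall below 0.02 m/s); the robot touches nothing.
It fails at once if the short cup is moved more than 30 mm (distance of cup_short from where it was at the start of the episode above 0.03 m).
It also fails if it takes over 45 s, if anything falls off the work surface, if the arm or the gripper's body presses on something with over 40 N, if the wrist force passes 120 N, or if a joint passes its speed limit or range.

## Working session

There is one attempt and no reset: what is moved stays moved. The work goes in short steps, Python scripts to look and compute and a tool call to move; the robot and the scene stay as the last step left them, time stands still between calls to the robot, and variables do not carry over. Pictures are saved under pics/ and viewed, at most 10 in all, crops included, and the job is handed in when it is done.

Besides the shell and the picture viewer there is one more tool, called after "Emit:" by a JSON object that holds its "op" and its "data". arm_command: Moves the arm, as the interface text tells. Its arguments: {"type":"object","properties":{"fingers":{"type":"array","items":{"type":"number"}},"travel":{"type":"array","items":{"type":"array","items":{"type":"number"}}},"dr":{"type":"array","items":{"type":"array","items":{"type":"number"}}},"squeeze":{"type":"number"}},"required":["fingers","travel","dr"]}

```bash
mkdir -p pics; ls; python3 - <<'E'
from cell import *
import cv2,numpy as np
s=observe();print(s)
for n in("side","top"):
    d=read_camera(n);cv2.imwrite(f"pics/{n}0.png",d["color"]);np.savez(f"/tmp/{n}0.npz",**d)
    print(n,d["fx"],d["fy"],d["cx"],d["cy"],d["k1"],d["R"],d["t"])
E
```

```text
pics
{'time': 0.0, 'qpos': array([ 1.15301091e+00,  3.42722171e-01,  1.52500162e+00, -2.04621458e-05,
        1.27537596e+00, -1.46020245e-01]), 'qvel': array([-0.00167973,  0.00074169, -0.00063736, -0.00022189, -0.00168321,
       -0.00021789]), 'joint_efforts': array([-3.22674678e-04, -4.31245780e+01, -2.44219530e+01,  7.17312307e-02,
        5.60596841e-02, -1.43399507e-04]), 'tool_pos': array([0.14076016, 0.50536909, 0.22605061]), 'tool_rot': array([-3.14009875e+00, -1.99926539e-04,  2.86983331e+00]), 'contact_force': array([ 0.28306297,  0.13635255, -0.06613344]), 'torque': array([ 0.01192924, -0.05902582,  0.02965034]), 'grip_force': 0.0, 'opening': 0.09240622911064562}
side 419.4037513351263 419.4037513351263 276.3170753728499 212.9590219111249 -0.10720078862545569 [[ 0.98780269 -0.15568411 -0.00288293]
 [-0.07551735 -0.4627956  -0.88324253]
 [ 0.13617262  0.87268705 -0.46890759]] [-0.46734701  0.1353082   0.82992741]
top 421.28649000441226 421.28649000441226 278.4999492293211 212.36613254977053 -0.050961032990744774 [[-0.05651525 -0.99839643  0.00325428]
 [-0.97501665  0.05448989 -0.21534482]
 [ 0.21482217 -0.01534325 -0.97653265]] [0.07766872 0.49089155 0.95864165]
```

View pics/side0.png

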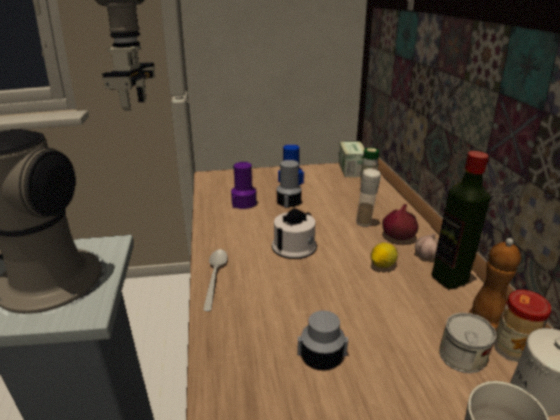

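View pics/top0.png

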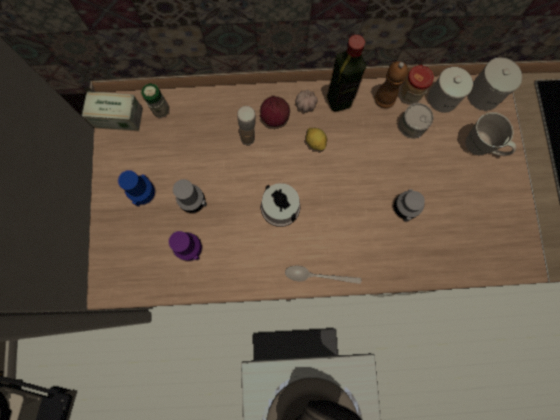

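The side view shows the steel tall cup at (289,185), the short cup at (323,340) and the base at (295,232). The blue (291,160) and purple (243,185) cups are look-alikes. In the top view these are the tall cup at (187,195), the short cup at (409,205), the base at (281,204), blue at (136,187) and purple at (185,245). The grey cup at top (187,195) fits, being steel-coloured and taller than the one at (409,205). I'll confirm it in an enlarged crop.

```bash
cat > h.py <<'E'
import numpy as np,cv2
def K(d): return np.array([[d["fx"],0,d["cx"]],[0,d["fy"],d["cy"]],[0,0,1.]])
def dist(d): return np.array([float(d["k1"]),0,0,0])
def ray(d,uv):
    p=cv2.undistortPoints(np.float64(uv).reshape(-1,1,2),K(d),dist(d)).reshape(-1,2)
    return -d["R"].T@d["t"],np.c_[p,np.ones(len(p))]@d["R"]
def plane(d,uv,z):
    o,r=ray(d,uv);return o+r*((z-o[2])/r[:,2])[:,None]
def cloud(d,u0,u1,v0,v1):
    v,u=np.mgrid[v0:v1,u0:u1];uv=np.c_[u.ravel(),v.ravel()]
    o,r=ray(d,uv);z=d["z_map"][uv[:,1],uv[:,0]];m=z>0
    return (o+r*z[:,None])[m],uv[m],d["color"][uv[m][:,1],uv[m][:,0]]
def proj(d,X):
    return cv2.projectPoints(np.float64(X).reshape(-1,1,3),cv2.Rodrigues(d["R"])[0],d["t"],K(d),dist(d))[0].reshape(-1,2)
E
python3 - <<'E'
import numpy as np,cv2
from h import *
S=dict(np.load("/tmp/side0.npz"));T=dict(np.load("/tmp/top0.npz"))
def crop(d,u,v,w,h,f): 
    c=d["color"][v:v+h,u:u+w];return cv2.resize(cv2.convertScaleAbs(c,alpha=1.5),None,fx=f,fy=f,interpolation=cv2.INTER_CUBIC)
a=np.hstack([crop(T,165,170,55,45,7),crop(T,255,178,55,50,7)[:315]])
b=np.hstack([crop(S,270,150,55,60,5)[:285],crop(S,265,205,60,52,5)[:285] if 0 else crop(S,265,203,60,57,5)[:285]])
c=np.zeros((600,800,3),np.uint8);c[:a.shape[0],:a.shape[1]]=a;c[315:315+b.shape[0],:b.shape[1]]=b[:285]
cv2.imwrite("pics/crop1.png",c)
for n,d,bx in(("Ttall",T,(170,208,175,215)),("Tbase",T,(258,304,180,228)),("Tshort",T,(392,428,186,222)),("Stall",S,(274,304,158,210)),("Sbase",S,(268,320,205,258))):
    P,uv,c=cloud(d,*bx)
    z=P[:,2]
    print(n,np.histogram(z,bins=np.arange(-.01,.14,.01))[0])
    for lo,hi in((.1,.125),(.06,.07),(.085,.1),(.065,.08)):
        m=(z>lo)&(z<hi)
        if m.sum()>5: print("  ",lo,hi,m.sum(),P[m].mean(0).round(4),P[m].min(0).round(3),P[m].max(0).round(3))
E
```

```text
Ttall [403 314  26  33  68 182  30  21  26  30  25  83 274   0   0]
   0.1 0.125 357 [0.5482 0.2672 0.1111] [0.525 0.244 0.1  ] [0.574 0.292 0.116]
   0.06 0.07 21 [0.5346 0.2574 0.065 ] [0.526 0.245 0.06 ] [0.555 0.281 0.069]
   0.085 0.1 41 [0.5341 0.2568 0.0926] [0.526 0.244 0.085] [0.558 0.283 0.1  ]
   0.065 0.08 39 [0.5339 0.258  0.0722] [0.525 0.244 0.065] [0.558 0.281 0.08 ]
Tbase [456 440  81  27  31  32  36 853  40 143  60   0   0   0   0]
   0.06 0.07 853 [0.5179 0.0446 0.0645] [ 0.475 -0.001  0.06 ] [0.565 0.088 0.07 ]
   0.085 0.1 142 [0.5184 0.0441 0.0897] [0.501 0.027 0.085] [0.539 0.059 0.098]
   0.065 0.08 369 [0.5178 0.0452 0.0675] [0.475 0.001 0.065] [0.564 0.088 0.08 ]
Tshort [334 257  32  37  77 186  31  81 255   0   0   0   0   0   0]
   0.06 0.07 81 [ 0.4989 -0.2672  0.0677] [ 0.479 -0.3    0.06 ] [ 0.526 -0.25   0.07 ]
   0.065 0.08 322 [ 0.5015 -0.274   0.0716] [ 0.478 -0.3    0.066] [ 0.526 -0.25   0.076]
Stall [ 56 369 109 106 110 152  63  71  91  99  81  68 103   0   0]
   0.1 0.125 171 [0.5476 0.258  0.109 ] [0.525 0.239 0.1  ] [0.572 0.286 0.113]
   0.06 0.07 71 [0.5462 0.2542 0.0651] [0.525 0.241 0.06 ] [0.601 0.386 0.07 ]
   0.085 0.1 120 [0.5452 0.2334 0.0926] [0.512 0.041 0.085] [0.586 0.375 0.1  ]
   0.065 0.08 127 [0.5536 0.2787 0.0733] [0.525 0.241 0.065] [0.601 0.395 0.08 ]
Sbase [  12 1027  219  167  162  174  171  557   77  130   54    0    0    0
    0]
   0.06 0.07 557 [0.5164 0.0285 0.0662] [ 0.475 -0.003  0.06 ] [0.564 0.088 0.07 ]
   0.085 0.1 117 [0.5176 0.0377 0.0904] [0.5   0.026 0.085] [0.539 0.057 0.097]
   0.065 0.08 548 [0.518  0.0324 0.068 ] [ 0.475 -0.003  0.065] [0.564 0.088 0.08 ]
```

View pics/crop1.png

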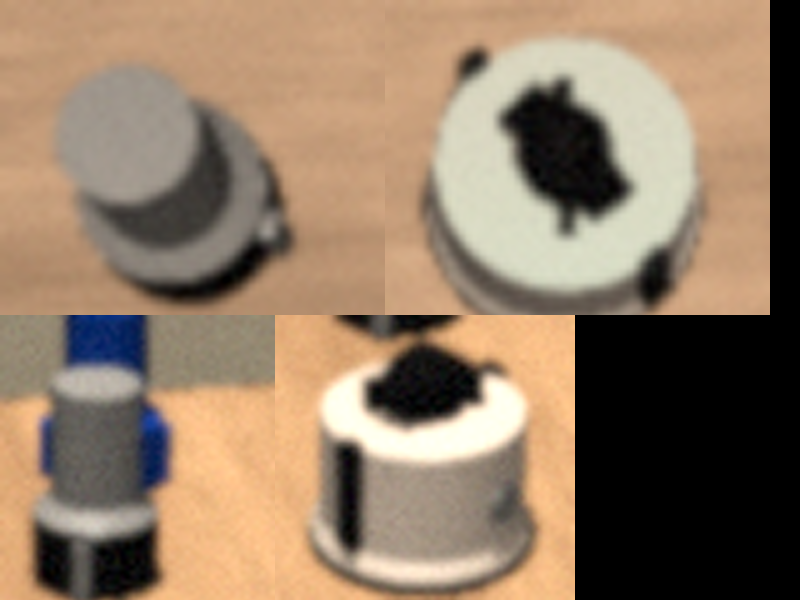

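The crop confirms the steel cup with a black collar and no blue or purple. Its rib is at top (204,203) and side (286,201). The base's ribs are at top (268,187) and (294,217), in line with the lugs.

```bash
python3 - <<'E'
import numpy as np,cv2
from h import *
S=dict(np.load("/tmp/side0.npz"));T=dict(np.load("/tmp/top0.npz"))
def circ(P):
    c,r=cv2.minEnclosingCircle(np.float32(P[:,:2]*1000));return np.round(c,1),round(r,1)
for n,d,bt,bb in(("T",T,(168,210,172,215),(256,306,178,230)),("S",S,(272,306,156,210),(266,322,203,260))):
    P,uv,c=cloud(d,*bt)
    m=(P[:,2]>.107)&(np.hypot(P[:,0]-.548,P[:,1]-.267)<.05)
    print(n,"cuptop",circ(P[m]),P[m].mean(0).round(4),np.percentile(P[m][:,2],[10,50,90]).round(4))
    # grey body pixels -> silhouette
    P,uv,c=cloud(d,*bb)
    m=(np.abs(P[:,2]-.065)<.004)&(c.min(1)>90)
    print(n,"shoulder",circ(P[m]),np.median(P[m][:,2]).round(4))
    m=(P[:,2]>.072)&(P[:,2]<.084)
    print(n,"lugs",circ(P[m]),np.rad2deg(np.arctan2(*(cv2.fitLine(np.float32(P[m][:,:2]*1000),2,0,.01,.01)[:2].ravel()[::-1]))))
ct=np.array([.549,.267]);cb=np.array([.520,.0435])
a=lambda v:np.rad2deg(np.arctan2(v[1],v[0]))
r=plane(T,[[203.9,202.9]],.033)[0];print("cup rib T",r,a(r[:2]-ct),np.hypot(*(r[:2]-ct)))
r=plane(S,[[286,201]],.018)[0];print("cup rib S",r,a(r[:2]-ct),np.hypot(*(r[:2]-ct)))
b=plane(T,[[267.9,187.3],[293.6,217.3]],.067);print("base ribs",b,a(b[1,:2]-b[0,:2]),b.mean(0),np.hypot(*(b[1,:2]-b[0,:2])))
E
```

```text
T cuptop (array([549.3, 267.7]), 24.6) [0.549  0.2679 0.1115] [0.1094 0.1116 0.1137]
T shoulder (array([520.1,  44.2]), 44.9) 0.0646
T lugs (array([519.8,  44.1]), 25.9) 25.493021
S cuptop (array([549.3, 264.3]), 24.2) [0.5487 0.2615 0.1112] [0.1088 0.1116 0.1126]
S shoulder (array([518.9,  43. ]), 46.2) 0.0665
S lugs (array([520.3,  43.2]), 26.4) 14.885444
cup rib T [0.53309356 0.232015   0.033     ] -114.44960966977948 0.03843130046930583
cup rib S [0.53652062 0.23841611 0.018     ] -113.58550406512461 0.031189320964063977
base ribs [[0.55442327 0.0721174  0.067     ]
 [0.47756434 0.01523494 0.067     ]] -143.49525740932458 [0.51599381 0.04367617 0.067     ] 0.0956185546472466
```

```bash
cat >> h.py <<'E'
def go(s,p,phi):
    """travel (tool axes, mm) and turn wz (deg, + = clockwise from above) from measured pose to TCP p, closing line phi deg"""
    from scipy.spatial.transform import Rotation as Ro
    R=Ro.from_euler('xyz',s["tool_rot"]).as_matrix()
    ph=np.rad2deg(np.arctan2(R[1,1],R[0,1]))
    w=(ph-phi+90)%180-90
    print("pos",s["tool_pos"].round(4),"phi",ph.round(1),"-> travel mm",(R.T@(np.array(p)-s["tool_pos"])*1000).round(1),"wz",w.round(1))
E
python3 - <<'E'
import numpy as np,cv2
from h import *
from cell import *
S=dict(np.load("/tmp/side0.npz"));T=dict(np.load("/tmp/top0.npz"))
cb=np.array([.5198,.0438])
for n,d,bx in(("T",T,(256,306,178,230)),("S",S,(266,322,203,260))):
    u0,u1,v0,v1=bx
    m=(d["color"][v0:v1,u0:u1].max(2)<60).astype(np.uint8)
    k,l,st,ce=cv2.connectedComponentsWithStats(m)
    for i in range(1,k):
        if st[i,4]<4: continue
        v,u=np.nonzero(l==i);uv=np.c_[u+u0,v+v0]
        o,r=ray(d,uv);z=d["z_map"][uv[:,1],uv[:,0]];P=o+r*z[:,None]
        e=P[:,:2]-cb;rad=np.hypot(*e.T);an=np.rad2deg(np.arctan2(e[:,1],e[:,0]))
        print(n,"comp",st[i,4],(ce[i]+[u0,v0]).round(1),P.mean(0).round(4),"ang",np.rad2deg(np.arctan2(*e.mean(0)[::-1])).round(1),rad.mean().round(4))
        if st[i,4]>60:
            f=(rad>.0185)&(P[:,2]>.07)&(P[:,2]<.09);print("  far pts",[(int(a),round(b*1000),round(c*1000)) for a,b,c in zip(an[f],rad[f],P[f,2])])
go(observe(),[.549,.267,.2],45)
E
```

```text
T comp 6 [267.  186.8] [0.5561 0.0742 0.0657] ang 40.0 0.0474
T comp 209 [280.3 199.4] [0.5178 0.0446 0.087 ] ang 158.5 0.0137
  far pts [(5, 24, 76), (0, 23, 78), (30, 24, 81), (25, 23, 81), (20, 21, 85), (14, 19, 87), (6, 21, 80), (0, 20, 81), (38, 23, 82), (33, 22, 82), (28, 20, 82), (47, 23, 83), (43, 21, 83), (39, 19, 84), (56, 23, 84), (50, 22, 80), (48, 20, 82), (61, 22, 83), (59, 20, 84), (65, 19, 84), (-129, 19, 88), (-120, 20, 81), (-129, 19, 79), (-126, 21, 81), (-123, 23, 80), (-141, 19, 82), (-134, 20, 78), (-130, 22, 78), (-127, 24, 79), (-173, 19, 89), (-159, 20, 87), (-151, 20, 82), (-146, 21, 82), (-140, 22, 81), (-136, 24, 82), (179, 19, 80), (-167, 21, 85), (-160, 21, 82), (-153, 21, 79), (-149, 23, 82), (173, 21, 78), (179, 21, 80), (-162, 22, 80), (-156, 24, 80), (173, 23, 79), (179, 24, 82)]
T comp 29 [293.  217.2] [0.4739 0.0176 0.0862] ang -150.3 0.0547
S comp 64 [289.2 204.2] [0.5419 0.2226 0.016 ] ang 83.0 0.2055
  far pts []
S comp 236 [294.6 216.6] [0.5182 0.0345 0.0821] ang -99.6 0.0155
  far pts [(20, 19, 81), (19, 21, 80), (-1, 21, 82), (-4, 23, 82), (-
[... 373 characters left out ...]
21, 81), (-137, 23, 84), (-133, 22, 83), (-126, 22, 84), (-121, 21, 84), (-116, 20, 84), (2, 21, 71), (-6, 23, 73), (-162, 25, 77), (-155, 25, 79), (-149, 24, 79), (-142, 24, 81), (-135, 24, 82), (-131, 23, 82), (-126, 22, 82), (-121, 21, 82), (-116, 20, 82), (-4, 21, 70), (-5, 23, 70), (-176, 23, 71), (178, 21, 70), (-145, 25, 78), (-143, 24, 78), (-132, 26, 81), (-128, 25, 81), (-123, 25, 81), (-118, 25, 82), (-116, 20, 79), (-129, 24, 78), (-121, 27, 80), (-121, 21, 77)]
S comp 98 [279.1 238.6] [0.4811 0.013  0.0439] ang -141.5 0.0496
  far pts []
S comp 15 [310.9 241.1] [0.5492 0.0078 0.0341] ang -50.7 0.0467
pos [0.1408 0.5054 0.2261] phi 74.4 -> travel mm [-457.3 -120.    26.2] wz 29.4
```

Emit:
{"op": "arm_command", "data": {"fingers": [-1, -1, -1, -1, -1, -1, -1, -1], "travel": [[-0.015, -0.004, 0], [-0.045, -0.012, 0], [-0.08, -0.021, 0], [-0.115, -0.03, 0], [-0.15, -0.039, 0], [-0.185, -0.048, 0], [-0.22, -0.057, 0], [-0.25, -0.065, 0]], "dr": [[0, 0, 2], [0, 0, 5], [0, 0, 9], [0, 0, 13], [0, 0, 17], [0, 0, 21], [0, 0, 25], [0, 0, 29.4]]}}

```text
time: 0.77
tool_pos: [0.366, 0.3745, 0.2264]
tool_rot: [-3.141, 0.0, 2.353]
contact_force: [-0.2, 0.0, 0.1]
opening: 0.0917
grip_force: 0.0
```

```bash
python3 -c "
from h import *
from cell import *
go(observe(),[.549,.267,.2],45)"
```

```text
pos [0.366  0.3745 0.2264] phi 44.8 -> travel mm [-205.3   54.1   26.4] wz -0.2
```

Emit:
{"op": "arm_command", "data": {"fingers": [-1, -1, -1, -1, -1, -1, -1, -1], "travel": [[-0.03, 0.008, 0.004], [-0.065, 0.017, 0.008], [-0.1, 0.026, 0.012], [-0.135, 0.035, 0.016], [-0.165, 0.043, 0.02], [-0.19, 0.05, 0.024], [-0.205, 0.054, 0.026], [-0.205, 0.054, 0.026]], "dr": [[0, 0, 0], [0, 0, 0], [0, 0, 0], [0, 0, 0], [0, 0, 0], [0, 0, 0], [0, 0, 0], [0, 0, 0]]}}

```text
time: 1.43
tool_pos: [0.5494, 0.2673, 0.1993]
tool_rot: [-3.14, -0.0, 2.354]
contact_force: [-1.0, -1.6, -0.1]
opening: 0.0921
grip_force: 0.0
```

```bash
python3 -c "
from h import *
from cell import *
go(observe(),[.549,.267,.061],45)"
```

```text
pos [0.5494 0.2673 0.1993] phi 44.9 -> travel mm [  0.   -0.3 138.3] wz -0.1
```

Emit:
{"op": "arm_command", "data": {"fingers": [-1, -1, -1, -1, -1, -1, -1, -1], "travel": [[0, 0, 0.012], [0, 0, 0.035], [0, 0, 0.06], [0, 0, 0.085], [0, 0, 0.108], [0, 0, 0.126], [0, 0, 0.138], [0, 0, 0.138]], "dr": [[0, 0, 0], [0, 0, 0], [0, 0, 0], [0, 0, 0], [0, 0, 0], [0, 0, 0], [0, 0, 0], [0, 0, 0]]}}

```text
time: 2.1
tool_pos: [0.5451, 0.2696, 0.0603]
tool_rot: [-3.137, -0.003, 2.358]
contact_force: [-0.1, 0.0, -0.2]
opening: 0.0918
grip_force: 0.0
```

Emit:
{"op": "arm_command", "data": {"fingers": [0, 0, 0.3, 0.3, 1, 1, 1, 1], "travel": [[0, 0, 0], [0, 0, 0], [0, 0, 0], [0, 0, 0], [0, 0, 0], [0, 0, 0], [0, 0, 0], [0, 0, 0]], "dr": [[0, 0, 0], [0, 0, 0], [0, 0, 0], [0, 0, 0], [0, 0, 0], [0, 0, 0], [0, 0, 0], [0, 0, 0]], "squeeze": 30}}

```text
time: 2.77
tool_pos: [0.5477, 0.2694, 0.063]
tool_rot: [3.141, 0.0, 2.357]
contact_force: [0.7, 0.2, 0.7]
opening: 0.0472
grip_force: 30.0
```

```bash
python3 - <<'E'
from h import *
from cell import *
s=observe();print(s["opening"],s["grip_force"],s["contact_force"])
go(s,[.549,.267,.19],45)
c=[]
for n,bx in(("side",(255,335,120,220)),("top",(150,230,160,230))):
    d=read_camera(n);u0,u1,v0,v1=bx
    c.append(cv2.resize(cv2.convertScaleAbs(d["color"][v0:v1,u0:u1],alpha=1.5),(400,400 if n=="top" else 500)))
h=500;c[1]=cv2.copyMakeBorder(c[1],0,100,0,0,0)
cv2.imwrite("pics/grasp.png",np.hstack(c))
E
```

```text
0.04717671712506634 29.98778522014618 [0.70842701 0.19718579 0.66455919]
pos [0.5477 0.2694 0.063 ] phi 45.0 -> travel mm [  -2.6   -0.7 -127. ] wz 0.0
```

View pics/grasp.png

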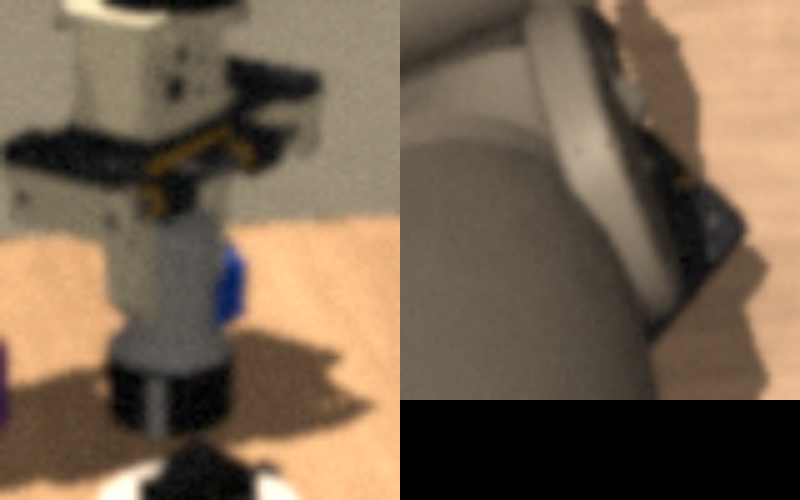

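The side view shows the cup's body between the fingers, with the rib at crop (155,400) as before. Opening is 47 mm and grip 30 N. Lifting now.

Emit:
{"op": "arm_command", "data": {"fingers": [1, 1, 1, 1, 1, 1, 1, 1], "travel": [[0, 0, -0.01], [0, 0, -0.03], [0, 0, -0.055], [0, 0, -0.08], [0, 0, -0.105], [0, 0, -0.125], [0, 0, -0.14], [0, 0, -0.14]], "dr": [[0, 0, 0], [0, 0, 0], [0, 0, 0], [0, 0, 0], [0, 0, 0], [0, 0, 0], [0, 0, 0], [0, 0, 0]], "squeeze": 40}}

```text
time: 3.53
tool_pos: [0.5488, 0.2698, 0.2069]
tool_rot: [3.136, 0.003, 2.357]
contact_force: [0.7, 0.9, -1.1]
opening: 0.0475
grip_force: 40.0
```

```bash
python3 - <<'E'
from h import *
from cell import *
s=observe();print(s["opening"],s["grip_force"],s["contact_force"])
go(s,[.5198,.0438,.2],97)
E
```

```text
0.047548605044381055 39.98765856027603 [ 0.70000859  0.89374166 -1.08151434]
pos [0.5488 0.2698 0.2069] phi 45.0 -> travel mm [-139.2 -180.5    6.2] wz -52.0
```

Emit:
{"op": "arm_command", "data": {"fingers": [1, 1, 1, 1, 1, 1, 1, 1], "travel": [[-0.009, -0.012, 0], [-0.026, -0.034, 0], [-0.046, -0.06, 0.002], [-0.066, -0.086, 0.004], [-0.086, -0.112, 0.006], [-0.106, -0.138, 0.006], [-0.126, -0.163, 0.006], [-0.139, -0.18, 0.006]], "dr": [[0, 0, -3], [0, 0, -9], [0, 0, -16], [0, 0, -23], [0, 0, -30], [0, 0, -37], [0, 0, -44], [0, 0, -50]]}}

```text
time: 4.2
tool_pos: [0.5174, 0.0412, 0.1957]
tool_rot: [-3.141, -0.002, -3.049]
contact_force: [0.0, 0.1, -1.9]
opening: 0.0477
grip_force: 40.0
```

Emit:
{"op": "arm_command", "data": {"fingers": [1, 1, 1, 1], "travel": [[0, 0, 0], [0, 0, 0], [0, 0, 0], [0, 0, 0]], "dr": [[0, 0, -2.5], [0, 0, -2.5], [0, 0, -2.5], [0, 0, -2.5]]}}

```text
time: 4.53
tool_pos: [0.5183, 0.0443, 0.1962]
tool_rot: [3.141, -0.001, -3.011]
contact_force: [0.1, -0.3, -2.4]
opening: 0.0475
grip_force: 40.0
```

```bash
python3 - <<'E'
from h import *
from cell import *
s=observe();print(s["contact_force"])
go(s,[.5198,.0438,.2],97.5)
S=read_camera("side");T=read_camera("top");np.savez("/tmp/side1.npz",**S);np.savez("/tmp/top1.npz",**T)
p=np.append(s["tool_pos"][:2],s["tool_pos"][2]-.04);u,v=proj(S,p)[0].astype(int);print(u,v,proj(T,p))
u=max(u,60);v=max(v,60)
a=S["color"][v-50:v+90,u-60:u+60];cv2.imwrite("pics/over.png",cv2.resize(cv2.convertScaleAbs(a,alpha=1.5),None,fx=4,fy=4,interpolation=2))
print(u-60,v-50)
E
```

```text
[ 0.12073162 -0.3155498  -2.39509817]
pos [0.5183 0.0443 0.1962] phi 97.5 -> travel mm [-1.4 -0.7 -3.8] wz -0.0
294 182 [[280.62816879 191.35080302]]
234 132
```

View pics/over.png

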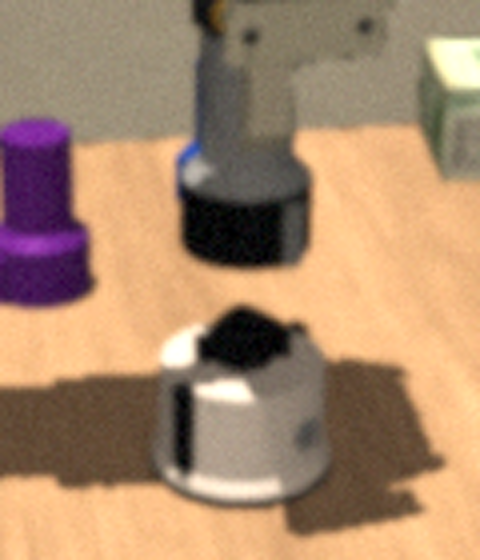

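The picture shows the cup held upright over the base, with its rib at crop (291,235), side pixel (307,191). Next I measure its axis from the collar's depth points.

```bash
python3 - <<'E'
from h import *
from scipy.optimize import least_squares as L
S=dict(np.load("/tmp/side1.npz"));T=dict(np.load("/tmp/top1.npz"))
P,uv,c=cloud(S,275,315,168,204)
near=np.hypot(P[:,0]-.518,P[:,1]-.044)<.06
print("z low",np.percentile(P[near&(P[:,2]>.11)][:,2],[1,3,10]).round(4))
m=near&(P[:,2]>.137)&(P[:,2]<.168)&(c.max(1)<60)
Q=P[m];print(m.sum())
r=L(lambda x:np.hypot(Q[:,0]-x[0],Q[:,1]-x[1])-.034,[.518,.044],loss="soft_l1",f_scale=.002)
r2=L(lambda x:np.hypot(Q[:,0]-x[0],Q[:,1]-x[1])-x[2],[.518,.044,.034],loss="soft_l1",f_scale=.002)
print("cup axis",r.x.round(4),r2.x.round(4),"rms",np.sqrt(np.mean(r.fun**2)))
# same on drum side, white + r=45, z .02-.06
P,uv,c=cloud(S,266,322,203,260)
e=np.hypot(P[:,0]-.52,P[:,1]-.044)
m=(P[:,2]>.025)&(P[:,2]<.058)&(e<.06)&(c.min(1)>70);B=P[m]
b=L(lambda x:np.hypot(B[:,0]-x[0],B[:,1]-x[1])-.045,[.518,.044],loss="soft_l1",f_scale=.002);print("base axis",b.x.round(4))
for z in(.15,.16):
    p=plane(S,[[306.75,190.75]],z)[0]
    # ray-circle r=.039
    o,d=ray(S,[[306.75,190.75]]);d=d[0]
    a=d[:2]@d[:2];k=(o[:2]-r.x)@d[:2];q=(o[:2]-r.x)@(o[:2]-r.x)-.038**2
print("disc",k*k-a*q);t=(-k-np.sqrt(max(k*k-a*q,0)))/a;X=o+t*d;print("rib",X,np.rad2deg(np.arctan2(*(X[:2]-r.x)[::-1])))
E
```

```text
z low [0.1364 0.1377 0.1422]
416
cup axis [0.5213 0.0447] [0.5228 0.0479 0.0371] rms 0.0018028765096180046
base axis [0.5202 0.0448]
disc 0.0007487815481478366
rib [0.53694079 0.01009752 0.15242343] -65.6884821858244
```

Cup axis is 1 mm off the base's axis in x, and its ribs are about 76° from the base's, so it is inside the window. Descending.

Emit:
{"op": "arm_command", "data": {"fingers": [1, 1, 1, 1, 1, 1, 1, 1], "travel": [[0.001, 0, 0.006], [0.001, 0, 0.014], [0.001, 0, 0.022], [0.001, 0, 0.03], [0.001, 0, 0.037], [0.001, 0, 0.043], [0.001, 0, 0.047], [0.001, 0, 0.047]], "dr": [[0, 0, -3], [0, 0, -3], [0, 0, -3], [0, 0, -3], [0, 0, -3], [0, 0, -3], [0, 0, -3], [0, 0, -3]]}}

```text
time: 5.3
tool_pos: [0.5171, 0.0437, 0.1486]
tool_rot: [3.141, -0.002, -2.958]
contact_force: [-0.5, 1.2, -1.5]
opening: 0.0473
grip_force: 40.0
```

Emit:
{"op": "arm_command", "data": {"fingers": [1, 1, 1, 1, 1, 1], "travel": [[0, 0, 0.003], [0, 0, 0.006], [0, 0, 0.009], [0, 0, 0.012], [0, 0, 0.015], [0, 0, 0.015]], "dr": [[0, 0, 0], [0, 0, 0], [0, 0, 0], [0, 0, 0], [0, 0, 0], [0, 0, 0]]}}

```text
time: 5.8
tool_pos: [0.5173, 0.0436, 0.1341]
tool_rot: [3.141, -0.001, -2.958]
contact_force: [-0.1, -0.4, -0.7]
opening: 0.0477
grip_force: 40.0
```

Emit:
{"op": "arm_command", "data": {"fingers": [1, 1, 1, 1, 1, 1], "travel": [[0, 0, 0.002], [0, 0, 0.003], [0, 0, 0.004], [0, 0, 0.005], [0, 0, 0.006], [0, 0, 0.006]], "dr": [[0, 0, 0], [0, 0, 0], [0, 0, 0], [0, 0, 0], [0, 0, 0], [0, 0, 0]]}}

```text
time: 6.3
tool_pos: [0.5175, 0.0436, 0.1285]
tool_rot: [3.141, -0.0, -2.958]
contact_force: [-0.6, 0.4, -1.2]
opening: 0.0477
grip_force: 40.0
```

Emit:
{"op": "arm_command", "data": {"fingers": [1, 1, 1, 1, 1, 1], "travel": [[0, 0, 0.0005], [0, 0, 0.001], [0, 0, 0.0015], [0, 0, 0.002], [0, 0, 0.002], [0, 0, 0.002]], "dr": [[0, 0, 0], [0, 0, 0], [0, 0, 0], [0, 0, 0], [0, 0, 0], [0, 0, 0]]}}

```text
time: 6.8
tool_pos: [0.5178, 0.0437, 0.1279]
tool_rot: [-3.141, 0.001, -2.958]
contact_force: [-2.9, 0.9, 7.4]
opening: 0.0477
grip_force: 40.0
```

```bash
python3 - <<'E'
from h import *
from cell import *
s=observe();print(s["contact_force"],s["torque"]);go(s,[.5175,.0436,.127],20)
S=read_camera("side")
a=S["color"][140:260,240:360];cv2.imwrite("pics/seated.png",cv2.resize(cv2.convertScaleAbs(a,alpha=1.5),None,fx=4.5,fy=4.5,interpolation=2))
E
```

```text
[-2.8564067   0.94767958  7.42926034] [ 0.02759658  0.51026935 -0.00802112]
pos [0.5178 0.0437 0.1279] phi 100.5 -> travel mm [ 0.3 -0.1  0.9] wz 80.5
```

View pics/seated.png

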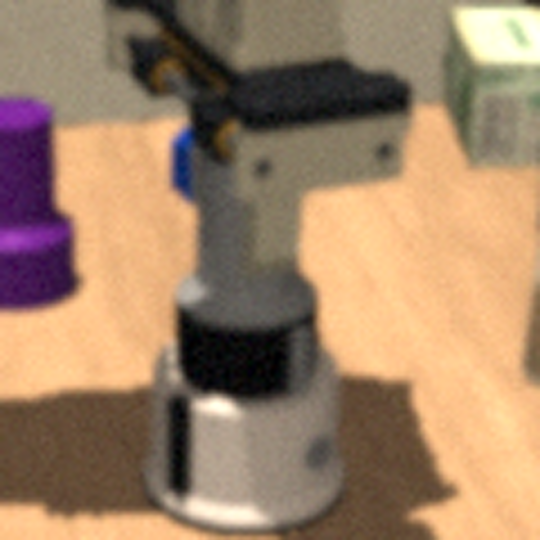

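The collar sits on the shoulder (crop 245,390) with its rib at (300,360), crosswise to the base rib at (178,445). Contact force has risen to about 9 N at cup z of about 0.065. I'll ease up slightly and turn clockwise.

Emit:
{"op": "arm_command", "data": {"fingers": [1, 1, 1, 1, 1, 1, 1, 1], "travel": [[0, 0, -0.001], [0, 0, -0.001], [0, 0, -0.001], [0, 0, -0.001], [0, 0, -0.001], [0, 0, -0.001], [0, 0, -0.001], [0, 0, -0.001]], "dr": [[0, 0, 3], [0, 0, 8], [0, 0, 13], [0, 0, 18], [0, 0, 23], [0, 0, 28], [0, 0, 33], [0, 0, 38]]}}

```text
time: 7.52
tool_pos: [0.518, 0.0435, 0.128]
tool_rot: [3.141, 0.001, 2.658]
contact_force: [0.0, -0.2, -1.3]
opening: 0.0476
grip_force: 40.0
```

Emit:
{"op": "arm_command", "data": {"fingers": [1, 1, 1, 1, 1, 1, 1, 1], "travel": [[0, 0, 0], [0, 0, 0], [0, 0, 0], [0, 0, 0], [0, 0, 0], [0, 0, 0], [0, 0, 0], [0, 0, 0]], "dr": [[0, 0, 5], [0, 0, 10], [0, 0, 15], [0, 0, 20], [0, 0, 25], [0, 0, 30], [0, 0, 34], [0, 0, 36]]}}

```text
time: 8.18
tool_pos: [0.518, 0.0434, 0.128]
tool_rot: [3.141, 0.001, 2.03]
contact_force: [0.4, -0.7, -0.3]
opening: 0.0478
grip_force: 40.0
```

```bash
python3 - <<'E'
from h import *
from cell import *
s=observe();print(s["contact_force"],s["torque"]);go(s,[.5178,.0437,.128],20)
S=read_camera("side")
a=S["color"][140:260,240:360];cv2.imwrite("pics/turned.png",cv2.resize(cv2.convertScaleAbs(a,alpha=1.5),None,fx=4.5,fy=4.5,interpolation=2))
E
```

```text
[ 0.42765538 -0.74444272 -0.33156797] [-0.31696533  0.01599591  0.05965654]
pos [0.518  0.0434 0.128 ] phi 26.3 -> travel mm [ 0.3 -0.  -0. ] wz 6.3
```

View pics/turned.png

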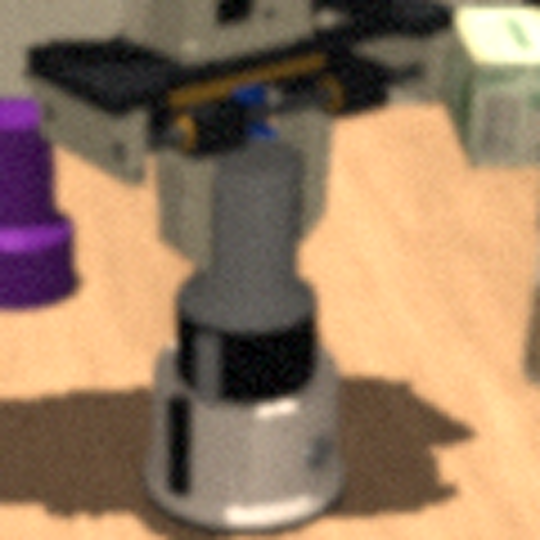

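The cup's rib at crop (205,362) is now nearly above the base rib at (178,445). About 6° more to go.

Emit:
{"op": "arm_command", "data": {"fingers": [1, 1, 1, 1], "travel": [[0, 0, 0], [0, 0, 0], [0, 0, 0], [0, 0, 0]], "dr": [[0, 0, 3], [0, 0, 6], [0, 0, 6], [0, 0, 6]]}}

```text
time: 8.57
tool_pos: [0.5178, 0.0436, 0.1279]
tool_rot: [3.141, 0.0, 1.931]
contact_force: [0.7, -0.8, 0.1]
opening: 0.0476
grip_force: 40.0
```

```bash
cat > rib.py <<'E'
from h import *
from cell import *
s=observe();print(s["contact_force"],s["torque"]);go(s,[.518,.0434,.128],20)
S=read_camera("side");g=S["color"].max(2).astype(float)
def hit(uv,c,r):
    o,d=ray(S,[uv]);d=d[0];e=o[:2]-c;a=d[:2]@d[:2];k=e@d[:2];q=e@e-r*r
    X=o+(-k-np.sqrt(k*k-a*q))/a*d;return np.rad2deg(np.arctan2(*(X[:2]-c)[::-1])).round(1),X[2].round(3)
c=np.array([.5202,.0448])
for z,r,sgn in((.08,.0385,1),(.085,.0385,1),(.09,.0385,1),(.035,.046,-1),(.045,.046,-1),(.055,.046,-1)):
    A=np.deg2rad(np.arange(-170,-100,.5));uv=proj(S,np.c_[c[0]+r*np.cos(A),c[1]+r*np.sin(A),np.full(len(A),z)])
    v=cv2.remap(g.astype(np.float32),np.float32(uv[None,:,0]),np.float32(uv[None,:,1]),cv2.INTER_LINEAR)[0]*sgn
    w=np.clip(v-np.percentile(v,60 if sgn>0 else 70)-10,0,None);print(z,"rib centroid",np.rad2deg((w*A).sum()/w.sum()).round(1),"peak",np.rad2deg(A[v.argmax()]).round(1))
E
python3 rib.py
```

```text
[ 0.71464407 -0.8022087   0.12723461] [-0.23244083  0.09100587 -0.0086249 ]
pos [0.5178 0.0436 0.1279] phi 20.6 -> travel mm [-0.2  0.1 -0.1] wz 0.6
0.08 rib centroid -150.4 peak -170.0
0.085 rib centroid -159.9 peak -170.0
0.09 rib centroid -166.0 peak -170.0
0.035 rib centroid -145.8 peak -146.0
0.045 rib centroid -145.2 peak -142.5
0.055 rib centroid -145.6 peak -146.0
```

```bash
sed -i 's/np.arange(-170,-100,.5)/np.arange(-156,-105,.5)/; s/^S=read/S=read/' rib.py; python3 rib.py
```

```text
[ 0.96435051 -0.9329574   1.08917679] [-0.21143023  0.13913312 -0.08563125]
pos [0.5178 0.0436 0.1279] phi 20.6 -> travel mm [-0.2  0.1 -0.1] wz 0.6
0.08 rib centroid -136.8 peak -135.0
0.085 rib centroid -137.3 peak -136.5
0.09 rib centroid -138.1 peak -140.0
0.035 rib centroid -145.6 peak -146.0
0.045 rib centroid -145.3 peak -146.0
0.055 rib centroid -145.4 peak -142.5
```

Emit:
{"op": "arm_command", "data": {"fingers": [1, 1, 1, 1], "travel": [[0, 0, 0], [0, 0, 0], [0, 0, 0], [0, 0, 0]], "dr": [[0, 0, 2], [0, 0, 4], [0, 0, 6], [0, 0, 6]]}}

```text
time: 9.0
tool_pos: [0.5177, 0.0436, 0.1279]
tool_rot: [3.141, 0.0, 1.824]
contact_force: [-0.2, -1.1, 2.2]
opening: 0.0475
grip_force: 40.0
```

```bash
python3 rib.py
```

```text
[-0.19538281 -1.08301165  2.157433  ] [-0.19676905  0.20659734 -0.0048881 ]
pos [0.5177 0.0436 0.1279] phi 14.5 -> travel mm [-0.3  0.2 -0.1] wz -5.5
0.08 rib centroid -142.0 peak -141.0
0.085 rib centroid -143.2 peak -140.5
0.09 rib centroid -142.9 peak -144.5
0.035 rib centroid -145.7 peak -146.0
0.045 rib centroid -145.3 peak -146.0
0.055 rib centroid -145.4 peak -146.0
```

Aligned to about 3° and down on the shoulder. I'll let go, opening the fingers in place first and then going up.

Emit:
{"op": "arm_command", "data": {"fingers": [0.3, 0, -0.5, -1, -1, -1, -1, -1], "travel": [[0, 0, 0], [0, 0, 0], [0, 0, 0], [0, 0, 0], [0, 0, 0], [0, 0, 0], [0, 0, 0], [0, 0, 0]], "dr": [[0, 0, 0], [0, 0, 0], [0, 0, 0], [0, 0, 0], [0, 0, 0], [0, 0, 0], [0, 0, 0], [0, 0, 0]]}}

```text
time: 9.72
tool_pos: [0.5176, 0.0437, 0.1276]
tool_rot: [-3.142, -0.0, 1.824]
contact_force: [0.6, -0.1, 0.2]
opening: 0.0832
grip_force: 0.0
```

Emit:
{"op": "arm_command", "data": {"fingers": [-1, -1, -1, -1, -1, -1, -1, -1], "travel": [[0, 0, -0.01], [0, 0, -0.03], [0, 0, -0.055], [0, 0, -0.08], [0, 0, -0.105], [0, 0, -0.125], [0, 0, -0.135], [0, 0, -0.135]], "dr": [[0, 0, 0], [0, 0, 0], [0, 0, 0], [0, 0, 0], [0, 0, 0], [0, 0, 0], [0, 0, 0], [0, 0, 0]]}}

```text
time: 10.38
tool_pos: [0.5186, 0.0436, 0.2655]
tool_rot: [3.137, 0.002, 1.824]
contact_force: [-0.3, 0.3, 0.5]
opening: 0.0917
grip_force: 0.0
```

```bash
python3 rib.py; python3 - <<'E'
from h import *
from cell import *
S=read_camera("side")
P,uv,c=cloud(S,270,325,150,225)
e=np.hypot(P[:,0]-.52,P[:,1]-.044)
m=(e<.027)&(P[:,2]>.16)&(P[:,2]<.2);h=np.histogram(P[m][:,2],bins=np.arange(.16,.2,.004));print(h[0])
m=(e<.02)&(P[:,2]>.168)&(P[:,2]<.19);print("top z",np.median(P[m][:,2]),P[m].mean(0))
a=S["color"][120:260,230:370];cv2.imwrite("pics/end.png",cv2.resize(cv2.convertScaleAbs(a,alpha=1.5),None,fx=4,fy=4,interpolation=2))
E
```

```text
[-0.26900078  0.33385694  0.49782957] [-0.09977767  0.00080652 -0.04893678]
pos [0.5186 0.0436 0.2655] phi 14.5 -> travel mm [  0.2  -1.3 137.5] wz -5.5
0.08 rib centroid -142.6 peak -144.0
0.085 rib centroid -142.9 peak -144.0
0.09 rib centroid -142.9 peak -144.0
0.035 rib centroid -145.4 peak -146.0
0.045 rib centroid -144.8 peak -146.0
0.055 rib centroid -145.4 peak -146.0
[ 30  34  34  35 150   1   0   0   0   0]
top z 0.17714092467543813 [0.52011204 0.04351658 0.17725557]
```

View pics/end.png

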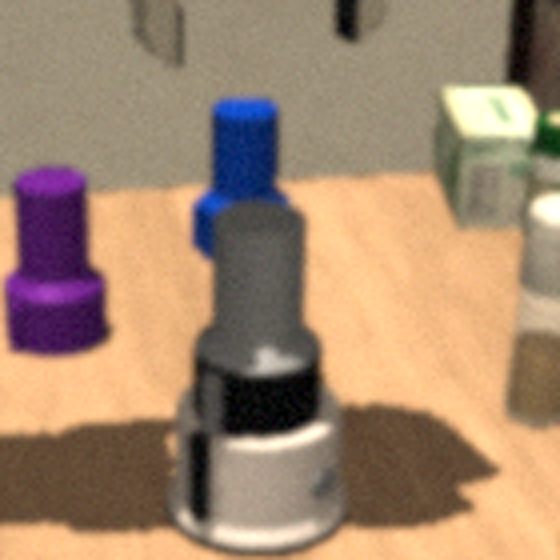

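The cup stands on the base with its top at z = 0.177 (65 + 112). Its rib at (210,400) is right above the base rib at (200,475), and the gripper is clear. Handing in.

```bash
python3 -c "
from cell import *
print(hand_in())"
```

```text
the job is handed in; nothing more can be done
None
```

The tall steel cup is seated on the motor base and turned clockwise to lock, with its ribs about 3° from the base's in the last camera check. I let go of it and handed the job in, with no verdict returned; I never touched the short cup.

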